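# Zero a sample mill and back it off three clicks

## Robot

A 6-joint arm with a two-finger parallel gripper is mounted at the origin on the work surface; the furniture and walls round the work are solid. World frame = base frame: x ahead of the robot, y to its left, z up, the work surface at z = 0. Lengths are in m, angles in degrees, forces in N, time in s.
With the tool pointing down it reaches from about 0.4 to 0.825 m from the base axis. Payload 7 kg.
Tool frame: the origin (TCP) lies at the very end of the fingers, on their centre line; the grasp point (between the pads) lies 19 mm behind it (ctrl.grasp_offset is the distance from the TCP to the grasp point, in m); z points along the fingers, y is the line along which they close (so a half turn about z gives the same grasp; the last joint's range is limited). The gripper opens to 88 mm and grips with 3 to 60 N. Pads are 19 mm wide; open, the fingers measure 130 mm over their backs; the gripper's body (78 mm by 193 mm) begins 47 mm behind the grasp point.
Start: joints at [-47.664, 20.546, 0.682, 0, -70.136, -16.507], TCP at [0.294, -0.608, 0.227] pointing down, gripper open.
Joint ranges: [-176.03, 176.03], [-82.01, 121.73], [-58.28, 71.71], [-173.87, 95.51], [-174.79, -0.11], [-173.66, 173.66]. Speed limits (degrees/s): [136.94, 136.94, 172.46, 180, 180, 180].

## Interface

Orientations are given as [roll, pitch, yaw] about the fixed x, y, z axes, in that order (R = Rz(yaw) Ry(pitch) Rx(roll)).
In Python, from plant import ctrl gives the robot as it stands. The module is installed in compiled form; this text tells all that it offers.
- The arm moves only by the tool jog_arm, never from a script. Its argument "plan" is a list that holds one entry, the list of rows, each a list of 7 numbers: the opening, from 0 (shut) to 1 (fully open), then the shift along the tool's x, y, z in m, then the turn, a rotation vector about the tool's x, y, z in degrees. A call has 1 to 20 rows; each row is the pose to reach, as a shift and turn from the pose commanded when the call began, along the tool's axes at that moment; what a row does not reach only later rows make up. A row lasts 1/8 s, in which the tool goes at most 62.5 mm and 10.7 degrees, less where a joint would pass 70% of its speed; a pose out of reach is approached as far as the arm can. A call with a gripper value outside its range is refused whole. The fingers move at their own pace and stop on an object; the grip force is fixed at half the most. Time passes only in rows, so rows that repeat a pose let the fingers close. It gives the time, the measured TCP pose, the force, the opening and the grip force at its end, in the units of the state.
- ctrl.get_obs(): the state, without advancing time (a new reading comes with each control period).
- ctrl.snapshot(name): name is "scene" or "top" or "wrist"; returns a dict with "image" (384x512x3 uint8, red, green, blue), "vertical_fov" (degrees; the focal length in pixels is half the picture's height over the tangent of half this angle, whatever the lens; pixels are square), "cx", "cy" (the principal point, pixels), "R" (3x3) and "t" (3): a world point X has camera coordinates R X + t; the wrist camera has in their place "T_tool_cam" (4x4, takes a point from camera to tool coordinates, whose origin is the TCP and whose axes are the flange's). Camera axes: x right, y down, z forward; pixel columns grow to the right and rows downward; lengths in m; the calibration is good to about 2 mm. A picture is of the moment at which its call begins: read the wrist's pose just before it. There is no depth.
- ctrl.close_job(): hands the job in; it is judged then, once.
The state is a dict: "clock": time; "joint_pos": joint angles; "qvel": joint speeds; "tau": joint torques, N m; "tool_pos": TCP position; "orientation": TCP orientation; "force": force on the tool from outside, world axes, zero at the start; "moment": the same for the moment, N m; "opening": finger opening in m; "gripper_force": force on a finger pad.
Only numpy, scipy, OpenCV 4.12 (cv2) and the standard library are available. Lean on these libraries where they do the work, as an engineer would, in place of code of your own. Each camera call takes 0.05 s, during which the arm holds its last target. There are 200 camera calls.

## Task

Set the grind on the bench mill: turn the black adjusting ring on its top clockwise (seen from above) until you feel the burrs just touch, without forcing them together, then back the ring off anticlockwise by exactly three clicks and let go of it. Leave the crucible, spatula, petri dish and brush beside the mill where they are.

Things in the scene. Friction and masses are not known exactly. Their poses are not given: they have to be found in the camera images.
- mill: bench sample mill, fixed to the table: steel foot plate 110 x 120 mm, round grey housing 72 to 86 mm across and 104 mm high, spout to its front (-x). Origin: on the table under the ring's axis, z up. Inside, unseen, the burrs touch at a ring angle between about -0.2 and 0.8 rad, different every time and only to be felt: clicks take under 0.1 N m, the touch adds a step of 0.2 N m
- ring (a joint): ring's angle on the mill, rad: 0 when the white index rib on its top points to the spout side; grows anticlockwise seen from above (coarser), falls clockwise (finer); travel -1.0 to 3.3. It rests every 0.419 rad (a click, 15 a turn). Past the touch the moment grows 1.6 N m per rad; over 0.45 N m, 0.15 rad past it, the burrs are forced. One rest lies 0.04 rad before the touch: count from it
- ring_grip (a point): point on the axis half-way up the adjusting ring: black ribbed plastic, 56 mm across, 30 mm high (15 mm above and below this point), closed on top, 133 mm above the table, on a 42 mm neck with 14 mm of space between its underside and the housing's shoulder. Grip it across its diameter from above at any yaw; the pads slip at a moment of about friction x grip force x 56 mm
- crucible: white porcelain crucible, 43 mm across, 32 mm high, on the table before the spout; to be left alone; origin at the centre of its underside
- spoon_spatula: steel spoon spatula, 173 mm long, lying on the table; to be left alone; origin under its middle
- petri_dish: closed clear petri dish, 64 mm across, 15 mm high; to be left alone; origin at the centre of its underside
- brush: cleaning brush with wooden handle, 189 mm long, lying on the table; to be left alone; origin under its middle
Not all that is in view belongs to the job. Of the things that look like the mill, the smaller one is meant.

How it is judged:
By the outcome, as a careful person would: the job done as asked, in the order asked, and still so for the second after the job is handed in, with the robot touching nothing.
It also fails if it takes over 72 s, if anything falls off the work surface, if the arm or the gripper's body presses on something with over 40 N, if the wrist force passes 120 N, or if a joint passes its speed limit or range.

## Working session

There is one attempt and no reset: what is moved stays moved. The work goes in short steps, Python scripts to look and compute and a tool call to move; the robot and the scene stay as the last step left them, time stands still between calls to the robot, and variables do not carry over. Pictures are saved under pics/ and viewed, at most 10 in all, crops included, and the job is handed in when it is done.

Besides the shell and the picture viewer there is one more tool, called by a JSON object that holds its "method" and its "body". jog_arm: Moves the arm, as the interface text tells. Its arguments: {"type":"object","properties":{"plan":{"type":"array","items":{"type":"array","items":{"type":"array","items":{"type":"number"}}}}},"required":["plan"]}

```bash
mkdir -p pics; cat > h.py <<'E'
import numpy as np, cv2
from plant import ctrl
def snap(n,f):
    s=ctrl.snapshot(n); cv2.imwrite(f'pics/{f}.png',s['image'][:,:,::-1]); np.save(f'pics/{f}.npy',s,allow_pickle=True); return s
def load(f): return np.load(f'pics/{f}.npy',allow_pickle=True).item()
def ray(s,u,v):
    f=s['image'].shape[0]/2/np.tan(np.radians(s['vertical_fov']/2))
    d=np.array([(u-s['cx'])/f,(v-s['cy'])/f,1]); R=np.array(s['R']); t=np.array(s['t'])
    return -R.T@t, R.T@d
def onz(s,u,v,z):
    o,d=ray(s,u,v); return o+d*(z-o[2])/d[2]
E
python3 - <<'E'
from h import *
print(ctrl.get_obs(), ctrl.grasp_offset)
a=snap('scene','s1');b=snap('top','t1')
print(a['t'],b['t'],b['R'],b['vertical_fov'])
cv2.imwrite('pics/both.png',np.vstack([a['image'],b['image']])[:,:,::-1][:, :])
E
```

```text
{'clock': 0.0, 'joint_pos': array([-4.76630037e+01,  2.05913591e+01,  6.33129746e-01, -2.29863046e-02,
       -7.01354014e+01, -1.65055038e+01]), 'qvel': array([ 0.00877837,  0.04648444,  0.01608719,  0.00850907, -0.01410417,
       -0.03501269]), 'tau': array([ 9.60592624e-04, -5.82714808e+01,  2.93067062e+01,  6.99717969e+00,
        7.08267806e-03, -1.63276868e-04]), 'tool_pos': array([ 0.29387081, -0.6071146 ,  0.22560964]), 'orientation': array([ 1.79904088e+02, -5.88612549e-03, -1.54176331e+02]), 'force': array([ 0.56900016, -0.04702504, -0.30015133]), 'moment': array([-0.03860731,  0.018499  ,  0.08718998]), 'gripper_force': 0.0, 'opening': 0.0877621492215401} 0.0188
[-0.46015087  0.19103454  1.06711442] [-0.15387197  0.45177069  1.10448314] [[ 8.03474483e-04 -9.99945339e-01 -1.04246366e-02]
 [-9.97050897e-01 -1.08567700e-06 -7.67431390e-02]
 [ 7.67389328e-02  1.04555544e-02 -9.96996398e-01]] 53.2262587578392
```

View pics/s1.png

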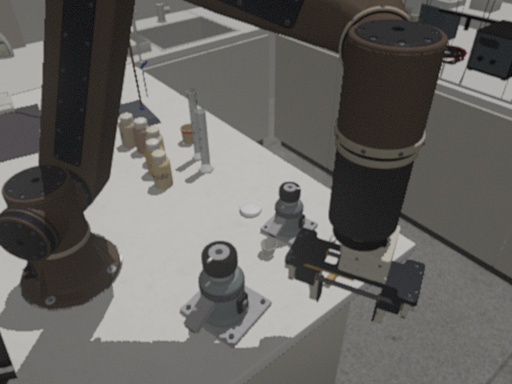

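View pics/t1.png

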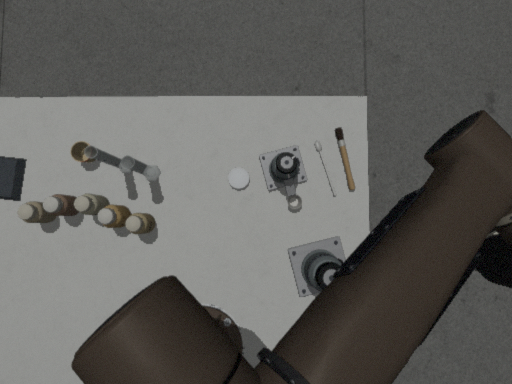

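The smaller mill is at about (285,165) in the top view, with the crucible at (294,202), spatula at (325,165), brush at (345,160) and petri dish at (238,178). The larger mill at (320,268) is a decoy. Next I measure the ring centre.

```bash
python3 - <<'E'
from h import *
a=load('s1');b=load('t1')
for s,box in((b,(265,145,310,185)),(a,(272,176,308,208))):
    x0,y0,x1,y1=box; g=s['image'][y0:y1,x0:x1].max(2)
    m=(g<50).astype(np.uint8)
    n,l,st,c=cv2.connectedComponentsWithStats(m)
    for i in range(1,n):
        if st[i,4]>15: print(st[i,:4]+[x0,y0,0,0],st[i,4],c[i]+[x0,y0])
for p in [(288,161)]: print(onz(b,*p,0.148))
print(onz(a,289,188,0.148))
c=[(b,255,135,320,215),(a,255,170,320,250)]
ims=[cv2.resize(s['image'][y0:y1,x0:x1],(390,480),interpolation=cv2.INTER_CUBIC) for s,x0,y0,x1,y1 in c]
cv2.imwrite('pics/crop1.png',np.hstack(ims)[:,:,::-1])
E
```

```text
[271 153  28  31] 388 [283.96134021 169.75257732]
[280 187  20  15] 167 [289.61676647 195.68862275]
[ 0.51622839 -0.24206335  0.148     ]
[ 0.51017522 -0.24148524  0.148     ]
```

View pics/crop1.png

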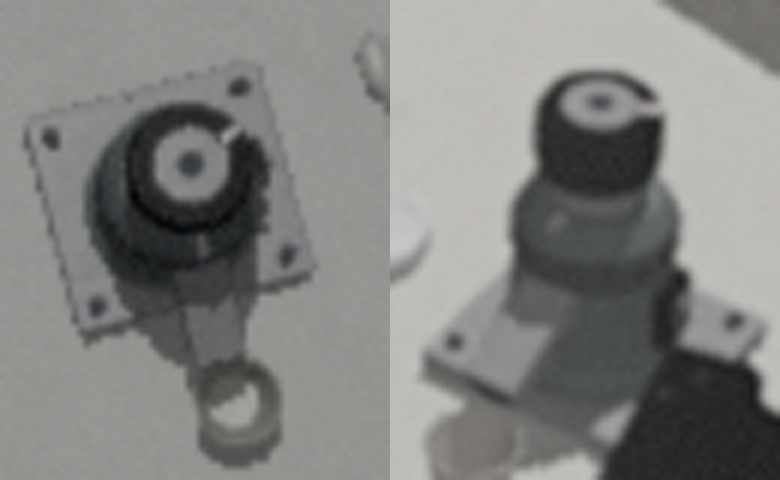

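```bash
cat >> h.py <<'E'
def tri(r1,r2):
    (o1,d1),(o2,d2)=r1,r2
    A=np.stack([d1,-d2],1); k=np.linalg.lstsq(A,o2-o1,rcond=None)[0]
    return (o1+k[0]*d1+o2+k[1]*d2)/2, np.linalg.norm(o1+k[0]*d1-o2-k[1]*d2)
from scipy.spatial.transform import Rotation as Ro
def goto(pos,yaw):
    o=ctrl.get_obs(); R=Ro.from_euler('xyz',o['orientation'],degrees=True)
    T=Ro.from_euler('xyz',[180,0,yaw],degrees=True)
    print('shift',np.round(R.inv().apply(np.array(pos)-o['tool_pos']),4),'turn',np.round((R.inv()*T).as_rotvec(degrees=True),2))
E
python3 - <<'E'
from h import *
a=load('s1');b=load('t1')
print(tri(ray(a,290,186.8),ray(b,286.7,162.3)),onz(a,290,186.8,.148),onz(b,286.7,162.3,.148))
P=[onz(b,255+u/6,135+v/6,.008)[:2] for u,v in((28,125),(85,340),(312,270),(258,65))]
for i,j in((0,1),(3,2),(0,3),(1,2)):
    d=P[j]-P[i]; print(np.degrees(np.arctan2(d[1],d[0])),np.linalg.norm(d))
print(np.mean(P,0))
c=onz(b,286.7,162.3,.148);q=onz(b,255+232/6,135+130/6,.148)-c; print('rib',np.degrees(np.arctan2(q[1],q[0])))
goto([.515,-.24,.25],-55)
E
```

```text
(array([ 0.5137737 , -0.23940156,  0.14858838]), np.float64(0.002540929522944487)) [ 0.51550575 -0.23940363  0.148     ] [ 0.51283008 -0.23867472  0.148     ]
-165.3072642006163 0.11021383002745397
-165.85367479975167 0.10518683820406251
-75.29138010685885 0.1177248612614127
-72.82282949724883 0.1168315580287612
[ 0.51590846 -0.23937455]
rib -50.93513633754344
shift [-0.359   0.2342 -0.024 ] turn [ 7.000e-02  7.000e-02 -9.918e+01]
```

{"method": "jog_arm", "body": {"plan": [[[1, 0, 0, -0.024, 0, 0, 0], [1, -0.06, 0.04, -0.024, 0, 0, -9], [1, -0.12, 0.08, -0.024, 0, 0, -18], [1, -0.16, 0.105, -0.024, 0, 0, -28], [1, -0.2, 0.13, -0.024, 0, 0, -38], [1, -0.24, 0.155, -0.024, 0, 0, -48], [1, -0.28, 0.18, -0.024, 0, 0, -58], [1, -0.31, 0.2, -0.024, 0, 0, -68], [1, -0.33, 0.215, -0.024, 0, 0, -78], [1, -0.35, 0.228, -0.024, 0, 0, -88], [1, -0.359, 0.234, -0.024, 0, 0, -96], [1, -0.359, 0.234, -0.024, 0, 0, -99], [1, -0.359, 0.234, -0.024, 0, 0, -99], [1, -0.359, 0.234, -0.024, 0, 0, -99], [1, -0.359, 0.234, -0.024, 0, 0, -99]]]}}

```text
clock: 1.98
tool_pos: [0.5151, -0.2407, 0.2505]
orientation: [180.0, 0.0, -55.2]
force: [0.1, 0.7, 0.5]
opening: 0.0876
gripper_force: 0.0
```

```bash
python3 - <<'E'
from h import *
o=ctrl.get_obs(); print(o)
w=snap('wrist','w1'); print(w['T_tool_cam'],w['vertical_fov'])
E
```

```text
{'clock': 1.975, 'joint_pos': array([-5.33153739e+00,  9.70200714e+00, -1.09163476e+01, -1.23413025e-03,
       -6.93908375e+01,  4.00981575e+01]), 'qvel': array([-0.03977278,  0.06010193, -0.01291322,  0.05602955, -0.00975274,
        0.1907849 ]), 'tau': array([ 5.68197027e-02, -4.30963433e+01,  2.92363733e+01,  6.91575229e+00,
        7.82022136e-02, -1.43036697e-02]), 'tool_pos': array([ 0.51509016, -0.24069518,  0.250498  ]), 'orientation': array([ 1.79993712e+02,  6.80427990e-03, -5.52338148e+01]), 'force': array([0.14013636, 0.66723167, 0.52657432]), 'moment': array([-0.01558164,  0.14071447, -0.0286829 ]), 'gripper_force': 0.0, 'opening': 0.08761882849309803}
[[ 1.22034850e-03 -9.55369511e-01 -2.95410914e-01  7.92464084e-02]
 [ 9.99999255e-01  1.15638345e-03  3.91231635e-04 -7.26330231e-04]
 [-3.21624830e-05 -2.95411171e-01  9.55370210e-01 -1.57596100e-01]
 [ 0.00000000e+00  0.00000000e+00  0.00000000e+00  1.00000000e+00]] 70.09650292357409
```

View pics/w1.png

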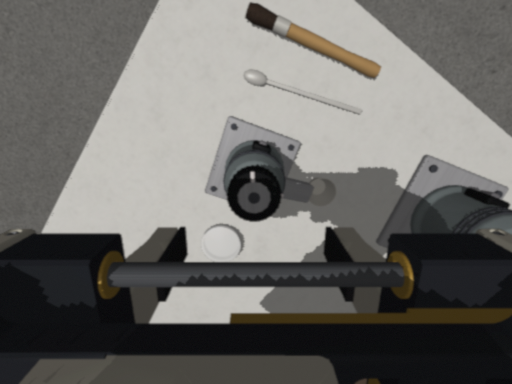

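Close wrist view: the ring cap centre is at about (254,197) and the white rib at (253,175).

```bash
cat >> h.py <<'E'
def wray(w,o,u,v):
    R=Ro.from_euler('xyz',o['orientation'],degrees=True).as_matrix(); T=np.array(w['T_tool_cam'])
    f=w['image'].shape[0]/2/np.tan(np.radians(w['vertical_fov']/2))
    d=np.array([(u-w['cx'])/f,(v-w['cy'])/f,1]); M=R@T[:3,:3]
    return R@T[:3,3]+o['tool_pos'], M@d
def wz(w,o,u,v,z):
    p,d=wray(w,o,u,v); return p+d*(z-p[2])/d[2]
E
python3 - <<'E'
from h import *
o=ctrl.get_obs(); w=load('w1')
g=w['image'][150:235,220:290].astype(int)
hull=(g.max(2)<45).astype(np.uint8); hull=cv2.morphologyEx(hull,cv2.MORPH_OPEN,np.ones((3,3)))
n,l,st,c=cv2.connectedComponentsWithStats(hull); print(st,c)
gr=((g.max(2)>60)&(g.max(2)<200)).astype(np.uint8)
n,l,st,c=cv2.connectedComponentsWithStats(gr)
for i in range(1,n):
    if st[i,4]>20: print('gray',st[i]+[220,150,0,0,0],c[i]+[220,150])
wh=(g.min(2)>110).astype(np.uint8); n,l,st,c=cv2.connectedComponentsWithStats(wh)
for i in range(1,n): print('w',st[i]+[220,150,0,0,0],c[i]+[220,150])
p=wz(w,o,254,197,.148);q=wz(w,o,252.5,175,.148)-p
print(p,np.degrees(np.arctan2(q[1],q[0])))
cv2.imwrite('pics/w1c.png',cv2.resize(w['image'][105:235,200:320],None,fx=4,fy=4,interpolation=cv2.INTER_CUBIC)[:,:,::-1])
E
```

```text
[[   0    0   70   85 4392]
 [  41    0   11    5   40]
 [   8   16   54   54 1430]
 [  29   43   10   10   88]] [[34.31830601 42.57855191]
 [47.025       1.525     ]
 [34.76923077 41.01678322]
 [33.5        47.5       ]]
gray [ 220  150   70   85 3057] [252.80667321 194.77657834]
gray [238 171  32  42 679] [253.544919 195.      ]
w [ 220  150   70   85 1640] [245.98597561 214.17012195]
w [280 150  10   8  52] [285.65384615 152.53846154]
w [250 172   5   8  33] [251.93939394 175.03030303]
[ 0.51371083 -0.23560729  0.148     ] -51.50988431854696
```

View pics/w1c.png

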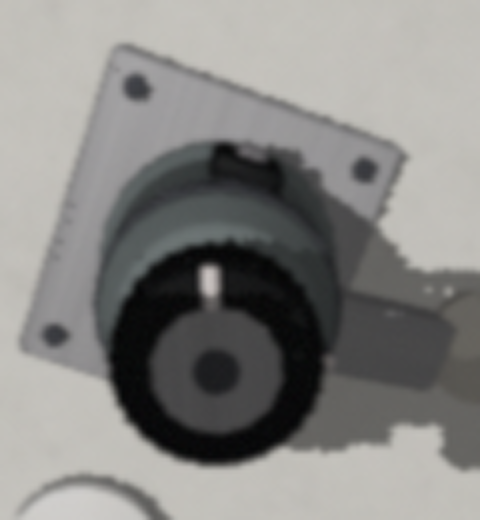

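```bash
python3 - <<'E'
from h import *
goto([.514,-.238,.117],-55.2)
E
```

```text
shift [-0.0028 -0.0006  0.1335] turn [ 0.    0.   -0.02]
```

{"method": "jog_arm", "body": {"plan": [[[1, -0.003, -0.0005, 0.04, 0, 0, 0], [1, -0.003, -0.0005, 0.07, 0, 0, 0], [1, -0.003, -0.0005, 0.09, 0, 0, 0], [1, -0.003, -0.0005, 0.11, 0, 0, 0], [1, -0.003, -0.0005, 0.125, 0, 0, 0], [1, -0.003, -0.0005, 0.1335, 0, 0, 0], [1, -0.003, -0.0005, 0.1335, 0, 0, 0], [1, -0.003, -0.0005, 0.1335, 0, 0, 0]]]}}

```text
clock: 3.02
tool_pos: [0.5144, -0.2379, 0.1177]
orientation: [-180.0, -0.0, -55.2]
force: [-0.4, -0.1, -0.0]
opening: 0.0876
gripper_force: 0.0
```

```bash
cat >> h.py <<'E'
def feel(n=6):
    os=[]
    for _ in range(n): ctrl.snapshot('top'); os.append(ctrl.get_obs())
    for k in('force','moment','orientation','tool_pos'): 
        v=np.array([o[k] for o in os]); print(k,np.round(v.mean(0),4),'sd',np.round(v.std(0),3))
    print(os[-1]['clock'],'open',os[-1]['opening'],os[-1]['gripper_force'],'j6',os[-1]['joint_pos'][5],'tau6',np.mean([o['tau'][5] for o in os]))
E
python3 - <<'E'
from h import *
feel(4); w=snap('wrist','w2')
E
```

```text
force [-0.3113 -0.0689  0.0203] sd [0.205 0.228 0.312]
moment [-0.002   0.1328  0.0153] sd [0.028 0.017 0.034]
orientation [-1.79952e+02 -4.69000e-02 -5.51675e+01] sd [0.004 0.007 0.003]
tool_pos [ 0.5144 -0.2378  0.1177] sd [0. 0. 0.]
3.225 open 0.08774324481412983 0.0 j6 39.85799444903983 tau6 -0.0004988588989363052
```

View pics/w2.png

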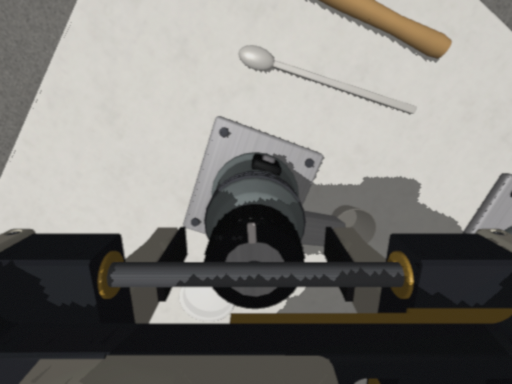

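```bash
python3 - <<'E'
from h import *
o=ctrl.get_obs(); w=load('w2'); R=Ro.from_euler('xyz',o['orientation'],degrees=True)
for p in((205,262),(303,262),(254,308),(254,221),(252,233)): print(p,R.inv().apply(wz(w,o,*p,.148)-o['tool_pos']))
E
```

```text
(205, 262) [ 0.00206191 -0.02704876 -0.03046843]
(303, 262) [ 0.00214232  0.02459078 -0.03049871]
(254, 308) [-0.02702979 -0.00122612 -0.03049873]
(254, 221) [ 0.02543842 -0.00122604 -0.03047142]
(252, 233) [ 0.01884056 -0.00224385 -0.03047426]
```

The ring is centred between the fingers to about 1 mm, so I close.

{"method": "jog_arm", "body": {"plan": [[[1, -0.0005, -0.001, 0, 0, 0, 0], [0.5, -0.0005, -0.001, 0, 0, 0, 0], [0.5, -0.0005, -0.001, 0, 0, 0, 0], [0.5, -0.0005, -0.001, 0, 0, 0, 0], [0.5, -0.0005, -0.001, 0, 0, 0, 0], [0.5, -0.0005, -0.001, 0, 0, 0, 0], [0.5, -0.0005, -0.001, 0, 0, 0, 0], [0.5, -0.0005, -0.001, 0, 0, 0, 0]]]}}

```text
clock: 4.28
tool_pos: [0.5143, -0.2369, 0.117]
orientation: [180.0, 0.0, -55.2]
force: [-1.7, -1.1, 0.1]
opening: 0.0556
gripper_force: 30.0
```

```bash
python3 - <<'E'
from h import *
feel(4)
E
```

```text
force [-1.3707 -1.3838  0.4745] sd [0.266 0.227 0.284]
moment [-0.5344  0.6195  0.0314] sd [0.019 0.04  0.021]
orientation [ 1.799842e+02  5.500000e-03 -5.517120e+01] sd [0.001 0.001 0.001]
tool_pos [ 0.5143 -0.2369  0.1171] sd [0. 0. 0.]
4.475 open 0.05586440158766573 30.000149197876453 j6 39.74855571002706 tau6 -0.02413588183117099
```

{"method": "jog_arm", "body": {"plan": [[[0.5, 0, 0, 0, 0, 0, 6], [0.5, 0, 0, 0, 0, 0, 12], [0.5, 0, 0, 0, 0, 0, 18], [0.5, 0, 0, 0, 0, 0, 24], [0.5, 0, 0, 0, 0, 0, 30], [0.5, 0, 0, 0, 0, 0, 36], [0.5, 0, 0, 0, 0, 0, 42], [0.5, 0, 0, 0, 0, 0, 48], [0.5, 0, 0, 0, 0, 0, 54], [0.5, 0, 0, 0, 0, 0, 60], [0.5, 0, 0, 0, 0, 0, 60], [0.5, 0, 0, 0, 0, 0, 60], [0.5, 0, 0, 0, 0, 0, 60]]]}}

```text
clock: 6.1
tool_pos: [0.5137, -0.2369, 0.117]
orientation: [179.9, -0.0, -115.0]
force: [-5.2, -1.7, 3.2]
opening: 0.0559
gripper_force: 30.0
```

```bash
python3 - <<'E'
from h import *
feel(5)
E
```

```text
force [-4.8593 -1.641   3.4732] sd [0.51  0.376 0.216]
moment [-0.6013  1.8717 -0.0555] sd [0.033 0.028 0.021]
orientation [ 1.799249e+02 -3.460000e-02 -1.150298e+02] sd [0.001 0.001 0.001]
tool_pos [ 0.5137 -0.2369  0.117 ] sd [0. 0. 0.]
6.35 open 0.05563819121887174 30.000327564775944 j6 -20.100396903441673 tau6 0.0603709788993001
```

{"method": "jog_arm", "body": {"plan": [[[0.5, 0, 0, 0, 0, 0, 3], [0.5, 0, 0, 0, 0, 0, 6], [0.5, 0, 0, 0, 0, 0, 9], [0.5, 0, 0, 0, 0, 0, 12], [0.5, 0, 0, 0, 0, 0, 12], [0.5, 0, 0, 0, 0, 0, 12]]]}}

```text
clock: 7.1
tool_pos: [0.5135, -0.2368, 0.117]
orientation: [179.9, -0.1, -127.0]
force: [-5.4, -1.1, 4.3]
opening: 0.0555
gripper_force: 30.0
```

```bash
python3 - <<'E'
from h import *
feel(5)
E
```

```text
force [-5.6937 -1.2972  4.1773] sd [0.269 0.223 0.65 ]
moment [-0.4278  2.0009 -0.0357] sd [0.019 0.027 0.017]
orientation [ 1.799205e+02 -5.370000e-02 -1.270259e+02] sd [0.002 0.001 0.002]
tool_pos [ 0.5135 -0.2368  0.117 ] sd [0. 0. 0.]
7.35 open 0.05536310367750315 30.000665076076984 j6 -32.09827194094293 tau6 0.01572721148841083
```

{"method": "jog_arm", "body": {"plan": [[[0.5, 0, 0, 0, 0, 0, 2], [0.5, 0, 0, 0, 0, 0, 3.5], [0.5, 0, 0, 0, 0, 0, 5], [0.5, 0, 0, 0, 0, 0, 5], [0.5, 0, 0, 0, 0, 0, 5]]]}}

```text
clock: 7.98
tool_pos: [0.5135, -0.2368, 0.117]
orientation: [179.9, -0.1, -132.0]
force: [-5.4, -0.2, 4.8]
opening: 0.056
gripper_force: 30.0
```

```bash
python3 - <<'E'
from h import *
feel(5)
E
```

```text
force [-5.695  -1.0268  4.3965] sd [0.406 0.487 0.393]
moment [-0.3324  2.0269 -0.0254] sd [0.031 0.018 0.043]
orientation [ 1.799218e+02 -5.950000e-02 -1.320262e+02] sd [0.002 0.002 0.002]
tool_pos [ 0.5135 -0.2368  0.117 ] sd [0. 0. 0.]
8.225 open 0.055491677577811586 30.000588074326515 j6 -37.097716472062494 tau6 0.026001248275861144
```

{"method": "jog_arm", "body": {"plan": [[[0.5, 0, 0, 0, 0, 0, 4], [0.5, 0, 0, 0, 0, 0, 8], [0.5, 0, 0, 0, 0, 0, 12], [0.5, 0, 0, 0, 0, 0, 16], [0.5, 0, 0, 0, 0, 0, 19], [0.5, 0, 0, 0, 0, 0, 19], [0.5, 0, 0, 0, 0, 0, 19]]]}}

```text
clock: 9.1
tool_pos: [0.5133, -0.2366, 0.117]
orientation: [179.9, -0.1, -151.0]
force: [-7.7, 0.1, 4.6]
opening: 0.0554
gripper_force: 30.0
```

```bash
python3 - <<'E'
from h import *
feel(5)
E
```

```text
force [-6.3004  0.5576  4.6805] sd [0.567 0.144 0.65 ]
moment [ 0.049   2.1811 -0.0203] sd [0.025 0.024 0.031]
orientation [ 1.799264e+02 -8.860000e-02 -1.510263e+02] sd [0.001 0.002 0.002]
tool_pos [ 0.5133 -0.2366  0.117 ] sd [0. 0. 0.]
9.35 open 0.05501584312849892 30.000776387751102 j6 -56.09653386340727 tau6 0.01600436505395919
```

{"method": "jog_arm", "body": {"plan": [[[0.5, 0, 0, 0, 0, 0, 2], [0.5, 0, 0, 0, 0, 0, 3.5], [0.5, 0, 0, 0, 0, 0, 5], [0.5, 0, 0, 0, 0, 0, 5], [0.5, 0, 0, 0, 0, 0, 5]]]}}

```text
clock: 9.98
tool_pos: [0.5133, -0.2366, 0.117]
orientation: [179.9, -0.1, -156.0]
force: [-7.2, 0.9, 5.3]
opening: 0.0557
gripper_force: 30.0
```

```bash
python3 - <<'E'
from h import *
feel(5)
snap('wrist','w3')
E
```

```text
force [-5.6059  0.7128  5.5256] sd [0.533 0.448 0.41 ]
moment [ 0.1372  2.2736 -0.0077] sd [0.036 0.024 0.03 ]
orientation [ 1.799293e+02 -9.630000e-02 -1.560277e+02] sd [0.001 0.002 0.002]
tool_pos [ 0.5133 -0.2366  0.117 ] sd [0. 0. 0.]
10.225 open 0.05536818585655042 30.000805780291557 j6 -61.09748120910388 tau6 0.02635944786015898
```

View pics/w3.png

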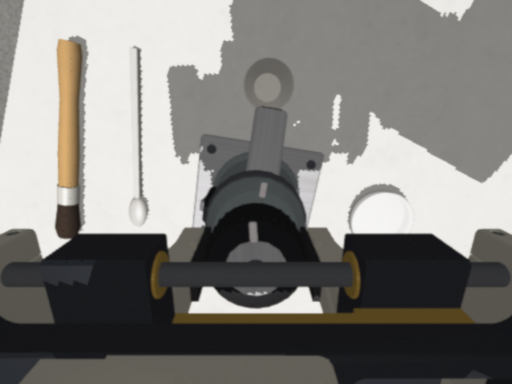

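No slip: the rib is still at (252,233) in the wrist view. There is no touch yet, so I continue to the next rest and go carefully past it.

{"method": "jog_arm", "body": {"plan": [[[0.5, 0, 0, 0, 0, 0, 4], [0.5, 0, 0, 0, 0, 0, 8], [0.5, 0, 0, 0, 0, 0, 12], [0.5, 0, 0, 0, 0, 0, 16], [0.5, 0, 0, 0, 0, 0, 19], [0.5, 0, 0, 0, 0, 0, 19], [0.5, 0, 0, 0, 0, 0, 19]]]}}

```text
clock: 11.15
tool_pos: [0.5132, -0.2363, 0.117]
orientation: [180.0, -0.1, -175.0]
force: [-7.2, 3.5, 6.5]
opening: 0.0556
gripper_force: 30.0
```

```bash
python3 - <<'E'
from h import *
feel(5)
E
```

```text
force [-6.8298  2.5254  5.9909] sd [0.274 0.398 0.285]
moment [0.6629 2.3979 0.2978] sd [0.022 0.039 0.012]
orientation [ 1.799539e+02 -1.231000e-01 -1.749853e+02] sd [0.001 0.001 0.001]
tool_pos [ 0.5133 -0.2363  0.117 ] sd [0. 0. 0.]
11.4 open 0.05550387762166752 30.00078197568655 j6 -80.071785145938 tau6 -0.3046580348163843
```

{"method": "jog_arm", "body": {"plan": [[[0.5, 0, 0, 0, 0, 0, 2], [0.5, 0, 0, 0, 0, 0, 3], [0.5, 0, 0, 0, 0, 0, 4], [0.5, 0, 0, 0, 0, 0, 4], [0.5, 0, 0, 0, 0, 0, 4]]]}}

```text
clock: 12.02
tool_pos: [0.5133, -0.2362, 0.117]
orientation: [180.0, -0.1, -179.0]
force: [-7.0, 4.0, 5.7]
opening: 0.0553
gripper_force: 30.0
```

```bash
python3 - <<'E'
from h import *
feel(5)
E
```

```text
force [-6.3114  3.3754  5.6666] sd [0.482 0.338 0.366]
moment [0.7786 2.401  0.3666] sd [0.037 0.038 0.039]
orientation [ 1.799606e+02 -1.295000e-01 -1.789727e+02] sd [0.001 0.002 0.001]
tool_pos [ 0.5133 -0.2362  0.117 ] sd [0. 0. 0.]
12.275 open 0.05582173288070467 30.000730231404305 j6 -84.06602046879559 tau6 -0.39143594540655613
```

The touch is felt: about 0.3 N m, rising to 0.39 N m and still under the 0.45 N m limit. The touch is therefore near a turn of 118°, and its rest is near 116°. I back off three clicks from that rest, 80° from here.

{"method": "jog_arm", "body": {"plan": [[[0.5, 0, 0, 0, 0, 0, -5], [0.5, 0, 0, 0, 0, 0, -11], [0.5, 0, 0, 0, 0, 0, -17], [0.5, 0, 0, 0, 0, 0, -23], [0.5, 0, 0, 0, 0, 0, -29], [0.5, 0, 0, 0, 0, 0, -35], [0.5, 0, 0, 0, 0, 0, -41], [0.5, 0, 0, 0, 0, 0, -47], [0.5, 0, 0, 0, 0, 0, -53], [0.5, 0, 0, 0, 0, 0, -59], [0.5, 0, 0, 0, 0, 0, -65], [0.5, 0, 0, 0, 0, 0, -71], [0.5, 0, 0, 0, 0, 0, -76], [0.5, 0, 0, 0, 0, 0, -79], [0.5, 0, 0, 0, 0, 0, -79], [0.5, 0, 0, 0, 0, 0, -79], [0.5, 0, 0, 0, 0, 0, -79]]]}}

```text
clock: 14.4
tool_pos: [0.5138, -0.237, 0.117]
orientation: [179.9, -0.0, -100.0]
force: [-4.5, -2.2, 2.9]
opening: 0.0556
gripper_force: 30.0
```

```bash
python3 - <<'E'
from h import *
feel(5); o=ctrl.get_obs(); w=snap('wrist','w4')
g=w['image'][222:246,235:275]; print(g.min(2)[5:18,8:30])
E
```

```text
force [-4.4392 -2.0334  2.7689] sd [0.212 0.674 0.234]
moment [-0.7658  1.6753  0.0396] sd [0.024 0.028 0.03 ]
orientation [ 1.799347e+02 -1.970000e-02 -1.000158e+02] sd [0.002 0.001 0.002]
tool_pos [ 0.5138 -0.237   0.117 ] sd [0. 0. 0.]
14.65 open 0.05579616964392407 30.00044669955969 j6 -5.091046064767705 tau6 -0.04600190883502364
[[ 15  16  13  15  29  62  99 122 128 129 130 128 121 100  59  26  14  15
   14  16  15  14]
 [ 16  15  17  16  24  55  94 120 129 129 129 128 122 101  61  26  16  14
   17  14  14  16]
 [ 15  14  15  16  22  51  92 121 129 129 130 128 122 102  63  26  15  16
   16  13  16  16]
 [ 15  16  13  15  22  52  92 120 129 129 129 128 122 102  62  28  16  14
   14  13  15  16]
 [ 16  15  15  15  21  50  90 120 128 129 129 128 123 103  66  31  16  15
   15  15  16  15]
 [ 14  15  14  15  21  46  88 119 129 129 129 129 124 106  71  34  17  15
   16  15  15  16]
 [ 16  14  16  16  20  44  86 118 127 130 130 129 124 109  76  37  20  14
   16  15  15  16]
 [ 15  13  16  15  19  41  85 117 128 129 129 128 125 112  82  41  17  14
   15  16  15  15]
 [ 15  14  16  15  16  40  82 115 127 129 130 129 126 117  92  47  18  16
   15  17  14  16]
 [ 15  15  15  15  16  39  81 114 126 129 129 129 127 117  92  48  18  12
   15  16  15  16]
 [ 16  15  15  15  15  38  79 112 125 128 129 129 127 118  92  47  17  16
   15  14  15  15]
 [ 15  16  17  15  16  35  75 108 124 128 129 128 128 118  93  49  18  14
   15  14  16  14]
 [ 15  15  15  15  16  31  67 102 122 128 128 128 126 119  94  50  18  16
   14  15  15  16]]
```

{"method": "jog_arm", "body": {"plan": [[[0.7, 0, 0, 0, 0, 0, 0], [0.85, 0, 0, 0, 0, 0, 0], [1, 0, 0, 0, 0, 0, 0], [1, 0, 0, 0, 0, 0, 0], [1, 0, 0, 0, 0, 0, 0], [1, 0, 0, 0, 0, 0, 0], [1, 0, 0, -0.03, 0, 0, 0], [1, 0, 0, -0.07, 0, 0, 0], [1, 0, 0, -0.11, 0, 0, 0], [1, 0, 0, -0.133, 0, 0, 0], [1, 0, 0, -0.133, 0, 0, 0], [1, 0, 0, -0.133, 0, 0, 0], [1, 0, 0, -0.133, 0, 0, 0]]]}}

```text
clock: 16.32
tool_pos: [0.514, -0.2367, 0.2489]
orientation: [179.9, 0.0, -100.2]
force: [-0.3, 0.6, 0.2]
opening: 0.0879
gripper_force: 0.0
```

```bash
python3 - <<'E'
from h import *
feel(2); o=ctrl.get_obs(); w=snap('wrist','w5')
x0,y0=215,130
c=cv2.resize(w['image'][y0:y0+130,x0:x0+110],None,fx=4,fy=4,interpolation=cv2.INTER_CUBIC); cv2.imwrite('pics/w5c.png',c[:,:,::-1])
g=w['image'][150:240,215:300]; 
n,l,st,cc=cv2.connectedComponentsWithStats((g.min(2)>100).astype(np.uint8))
for i in range(1,n): print(st[i]+[215,150,0,0,0],cc[i]+[215,150])
E
```

```text
force [-0.0463  0.4908 -0.0251] sd [0.173 0.034 0.492]
moment [-0.0033  0.0615  0.0328] sd [0.004 0.023 0.035]
orientation [ 1.799047e+02 -1.800000e-03 -1.001731e+02] sd [0.007 0.    0.001]
tool_pos [ 0.5141 -0.2367  0.2491] sd [0. 0. 0.]
16.425 open 0.08749860595496127 0.0 j6 -5.251017584194371 tau6 -1.347309080301784e-05
[ 215  150   85   90 3715] [254.87860027 210.72570659]
[232 165   7  10  21] [235.04761905 168.80952381]
[254 169   1   9   9] [254. 173.]
[279 170   4   3   6] [280.66666667 171.16666667]
[248 206  17   4  47] [255.85106383 207.46808511]
```

View pics/w5c.png

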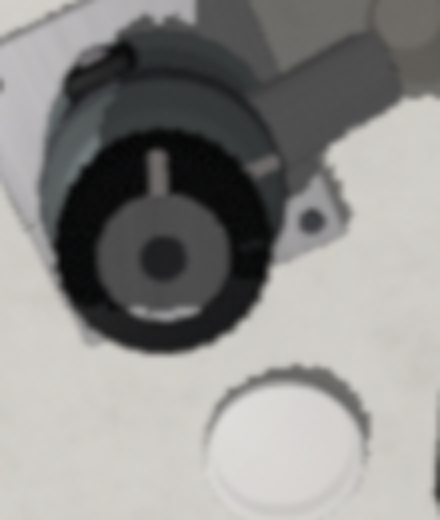

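```bash
python3 - <<'E'
from h import *
def rib(f,x0,x1,r0,r1,thr):
    g=load(f)['image'].min(2).astype(float)[r0:r1,x0:x1]-thr; g[g<0]=0
    xs=(g*np.arange(x0,x1)).sum(1)/g.sum(1); return np.round(xs,2)
print(rib('w1',244,262,169,183,40)); print(rib('w5',244,262,166,181,30))
print(rib('w2',242,262,226,241,40)); print(rib('w3',242,262,226,241,40)); print(rib('w4',242,262,226,241,40))
for f,th in(('w1',35),('w5',35)):
    im=load(f)['image']; g=im[:,:,:].max(2)
    m=(g<th).astype(np.uint8); sub=np.zeros_like(m); sub[188:206,246:264]=m[188:206,246:264]
    n,l,st,c=cv2.connectedComponentsWithStats(sub); print(f,[(st[i,4],c[i]) for i in range(1,n) if st[i,4]>20])
E
```

```text
[   nan 252.   251.91 251.91 251.92 251.93 251.96 251.98 252.04 252.14
 252.25 252.41 252.48 252.88]
[   nan 253.69 253.82 253.81 253.79 253.83 253.93 254.07 254.12 254.15
 254.18 254.21 254.62 255.24 254.47]
[251.01 251.01 251.04 251.08 251.1  251.17 251.29 251.43 251.55 251.61
 251.67 251.68 251.75 251.83 251.89]
[252.41 252.49 252.59 252.64 252.63 252.68 252.79 252.86 252.95 253.12
 253.15 253.18 253.24 253.35 253.46]
[252.4  252.48 252.58 252.64 252.63 252.69 252.78 252.86 252.95 253.11
 253.14 253.16 253.23 253.33 253.43]
w1 [(np.int32(59), array([253.45762712, 197.55932203]))]
w5 []<stdin>:4: RuntimeWarning: invalid value encountered in divide
```

```bash
python3 - <<'E'
from plant import ctrl
print(ctrl.close_job())
E
```

```text
the job is handed in; nothing more can be done
None
```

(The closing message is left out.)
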